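# Turn the bowl positioner gap-up

## Task

Turn the bowl positioner's wheel by pushing its spokes with the fingers, until the red-tipped spoke points straight up, so that the gap in the bowl is uppermost for the next shard; then take the hand away. The freshly glued bowl must not be touched, the stand must not be lifted, dragged or tipped, and everything else on the table stays where it is.

Things in the scene. Friction and masses are not known exactly. Their poses are not given: they have to be found in the camera images.
- stand: Green metal stand, loose on the table, about 5 kg. Origin: centre of its underside; z up, x along the axle towards the wheel's side (away from the robot, up to 0.45 rad either way). Base 170 (x) x 180 (y) x 20 mm; a post 36 (x) x 60 (y) mm rises from its centre to a round bearing along x, 64 mm across, 50 mm long, axis 165 mm above the table.
- capstan: Upright spoked wheel without rim. Origin: on the axle, mid-plane of the spokes, 60 mm from the stand's origin along its x, 165 mm up. x: along the axle, as the stand's x; z: along the red spoke. Six spokes 60 deg apart in the y-z plane: 10 mm rods from a hub 48 mm across and 30 mm long, with 22 mm balls centred 110 mm from the axle. One rod and ball are red; the others steel with black balls.
- red_ball (a point): Centre of the red ball, 110 mm from the axle; straight above the axle is the goal. The wheel turns either way about its x, over a full turn, with steady friction of about 0.25 N m (2 to 3 N at a ball), and stays where it is left. A low spoke pushed level may jam on the finger and tip the stand: follow the ball's arc. At the start red points 105 to 180 degrees from straight up, either side.
- bowl: Terracotta bowl stuck to the robot-side end of the axle, turning with the wheel, mouth towards the robot. Origin: on the axle, middle of its foot, 119 mm from the wheel's origin along -x; it reaches 60 mm further to -x and at most 75 mm from the axle. Its rim has a 60-degree gap in line with the red spoke. Not to be touched.
- pot_shard: Bystander, loose: blackened pot rim shard, a curved wall 45 mm high, 7 mm thick, about 90 mm along the curve, standing on its rim. Origin at its underside, amid the curve.
- tile_piece: Bystander, loose: chipped white majolica tile piece with blue painting, about 92 x 60 x 10 mm, lying flat. Origin at the centre of its underside.
- palette: Bystander, loose: white porcelain mixing palette with six wells, 90 (x) x 120 (y) x 14 mm, lying flat. Origin at the centre of its underside.
- glue_bottle: Bystander, loose: amber glue bottle, 38 mm diameter, 90 mm high, standing. Origin at the centre of its underside.

How it is judged:
By the outcome, as a careful person would: the job done as asked, in the order asked, and still so for the second after the job is handed in, with the robot touching nothing.
It also fails if it takes over 61 s, if anything falls off the work surface, if the arm or the gripper's body presses on something with over 40 N, if the wrist force passes 120 N, or if a joint passes its speed limit or range.

## Robot

A 7-joint arm with a two-finger parallel gripper is mounted at the origin on the work surface. World frame = base frame: x ahead of the robot, y to its left, z up, the work surface at z = 0. Lengths are in m, angles in rad, forces in N, time in s.
With the tool pointing down it reaches from about 0.425 to 0.875 m from the base axis. Payload 4.7 kg.
Tool frame: the origin (TCP) lies midway between the tips of the shut fingers; the grasp point (between the pads) lies 19 mm behind it; z points along the fingers, y is the line along which they close (so a half turn about z gives the same grasp; the last joint's range is limited). The gripper opens to 87 mm and grips with 3 to 60 N. Pads are 19 mm wide; open, the fingers measure 117 mm over their backs; the gripper's body (75 mm by 190 mm) begins 51 mm behind the grasp point.
Start: joints at [-1.285, 0.321, -0.07, 1.45, 0.023, 1.371, -0.057], TCP at [0.175, 0.626, 0.184] pointing down, gripper open.
Joint ranges: [-2.86, 2.86], [-0.3, 2.09], [-1.38, 1.24], [0.06, 2.45], [-1.56, 4.7], [0.09, 2.05], [-2.69, 2.69]. Speed limits (rad/s): [2.57, 2.57, 3.14, 3.14, 3.14, 3.14, 3.14].

## Interface

Orientations are given as a rotation vector (axis times angle).
In Python, from bench import ctrl, get_image, calibration gives the robot as it stands.
- The arm moves only by the tool apply_moves, never from a script. Its arguments are lists of equal length, an entry for each row: "dp": the shift along the tool's x, y, z in m, a list of three; "twist": the turn, a rotation vector about the tool's x, y, z in rad, a list of three; "fingers": the closure, from 0 (fully open) to 1 (shut). In form: {"dp": [[dx, dy, dz], ...], "twist": [[ax, ay, az], ...], "fingers": [fingers, ...]}. A call has 1 to 10 rows; each row shifts and turns the commanded pose from where the row before left it, along the tool's axes as they then stand; what a row does not reach is not made up. A row lasts 1/10 s, in which the tool goes at most 50 mm and 8.59 degrees, less where a joint would pass 70% of its speed; a pose out of reach is approached as far as the arm can. A call is refused whole if a number of a shift passes 0.05 or a number of a turn 0.15, either way. A call with a gripper value outside its range is refused whole. The fingers move at their own pace and stop on an object; "newtons" is the grip in N (left out, the last holds). Time passes only in rows, so rows that do not move let the fingers close. It gives the time, the measured TCP pose, the force, the opening and the grip force at its end, in the units of the state.
- ctrl.get_state(): the state, without advancing time (a new reading comes with each control period).
- get_image(name): name is "scene" or "top" or "wrist"; returns the picture (384x512x3 uint8, red, green, blue); there is no depth.
- calibration(name): a dict with "fx", "fy", "cx", "cy" (pixels), "k1" (the pictures are not rectified: a ray, as slopes to the right and down, at radius r is drawn at 1 + k1 r^2 times it, then the intrinsics apply), "eye" and "attitude" of the camera in the world; the wrist camera has in their place "hand_eye" (4x4, takes a point from camera to tool coordinates, whose origin is the TCP and whose axes are the flange's). Camera axes: x right, y up, looking along -z (the intrinsics and any distortion apply to the point x, -y, -z); pixel columns grow to the right and rows downward; lengths in m; the calibration is good to about 2 mm. A picture is of the moment at which its call begins: read the wrist's pose just before it. calibration takes no time and is no camera call.
- ctrl.close_job(): hands the job in; it is judged then, once.
The state is a dict: "time": time; "joint_positions": joint angles; "qd": joint speeds; "joint_torque": joint torques, N m; "position": TCP position; "tool_rot": TCP orientation; "ft_force": force on the tool from outside, world axes, zero at the start; "torque": the same for the moment, N m; "grip_width": opening from 0.0 (shut) to 1.0 (fully open); "grip_force": force on a finger pad.
Only numpy, scipy, OpenCV 4.12 (cv2) and the standard library are available. Lean on these libraries where they do the work, as an engineer would, in place of code of your own. Each camera call takes 0.05 s, during which the arm holds its last target. There are 200 camera calls.

## Working session

There is one attempt and no reset: what is moved stays moved. The work goes in short steps, Python scripts to look and compute and a tool call to move; the robot and the scene stay as the last step left them, time stands still between calls to the robot, and variables do not carry over. Pictures are saved under pics/ and viewed, at most 10 in all, crops included, and the job is handed in when it is done.

Besides the shell and the picture viewer there is one more tool, called as name(argument=value, ...), one argument or row to a line, values as JSON. apply_moves: Moves the arm, as the interface text tells. Its arguments: {"type":"object","properties":{"dp":{"type":"array"},"twist":{"type":"array"},"fingers":{"type":"array"},"newtons":{"type":"number"}},"required":["dp","twist","fingers"]}

```bash
mkdir -p pics; python3 - <<'E'
from bench import ctrl,get_image,calibration
import cv2
s=ctrl.get_state();print(s)
for n in("scene","top"):
    im=get_image(n);cv2.imwrite(f"pics/{n}0.png",im[:,:,::-1]);print(calibration(n))
print(calibration("wrist"))
E
```

```text
{'time': 0.0, 'joint_positions': array([-1.2849218 ,  0.32185693, -0.07004258,  1.45167197,  0.02259901,
        1.37080892, -0.05690982]), 'qd': array([ 7.52419596e-05,  9.88647241e-04,  2.65620784e-04,  1.68372283e-03,
       -4.74533651e-04, -4.06643998e-04, -5.69088275e-04]), 'joint_torque': array([ 1.91862350e-04, -4.91281843e+01, -4.03685309e-01, -3.12534535e+01,
       -6.39386033e-02,  4.36688215e-02,  1.53227193e-04]), 'position': array([0.17439458, 0.62551134, 0.18334075]), 'tool_rot': array([-4.25598979e-01, -3.11247268e+00,  3.06737477e-03]), 'ft_force': array([-0.91379985,  0.44287966,  0.35027811]), 'torque': array([ 0.00099115, -0.02151615,  0.01201123]), 'grip_force': 0.0, 'grip_width': 1.0024083449145769}
{'fx': 375.3894078615852, 'fy': 375.3894078615852, 'cx': 253.79230791793836, 'cy': 190.58622104265922, 'k1': -0.12403030190521787, 'eye': array([0.92891329, 0.59467098, 0.68363351]), 'attitude': array([0.31585606, 1.15639319, 2.43182655])}
{'fx': 397.0502632648291, 'fy': 397.0502632648291, 'cx': 250.88751441019645, 'cy': 195.6479021898818, 'k1': 0.0035644650582731755, 'eye': array([0.4448194 , 0.03792662, 1.11887451]), 'attitude': array([ 0.13886925, -0.13470912, -1.59241659])}
{'fx': 272.86378796717713, 'fy': 272.86378796717713, 'cx': 253.09350783365227, 'cy': 197.4034108077688, 'k1': -0.04162132346160821, 'hand_eye': array([[-6.12142335e-04,  9.58010865e-01,  2.86731245e-01,
         7.91117676e-02],
       [ 9.99999609e-01,  7.69443867e-04, -4.35925598e-04,
        -7.93703497e-04],
       [-6.38245058e-04,  2.86730866e-01, -9.58010962e-01,
        -1.99947539e-01],
       [ 0.00000000e+00,  0.00000000e+00,  0.00000000e+00,
         1.00000000e+00]])}
```

View pics/scene0.png

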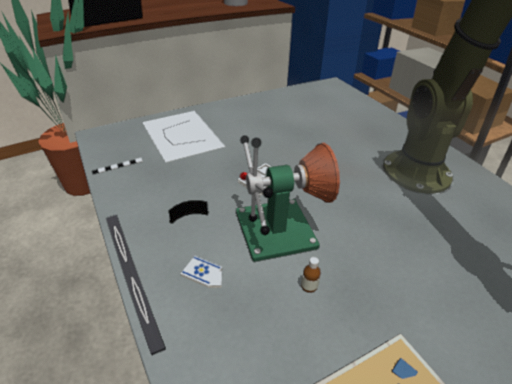

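View pics/top0.png

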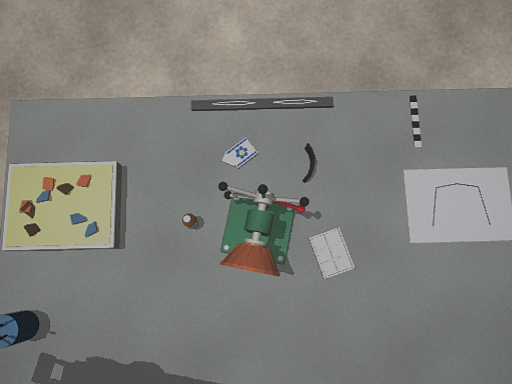

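```bash
python3 - <<'E'
import cv2,numpy as np
a=cv2.imread("pics/scene0.png")[125:265,215:355];b=cv2.imread("pics/top0.png")[135:285,205:355]
z=lambda i:cv2.resize(i,(400*1,400),interpolation=cv2.INTER_CUBIC)
cv2.imwrite("pics/crop.png",np.hstack([z(a),z(b)]))
E
```

```text
(no output)
```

View pics/crop.png

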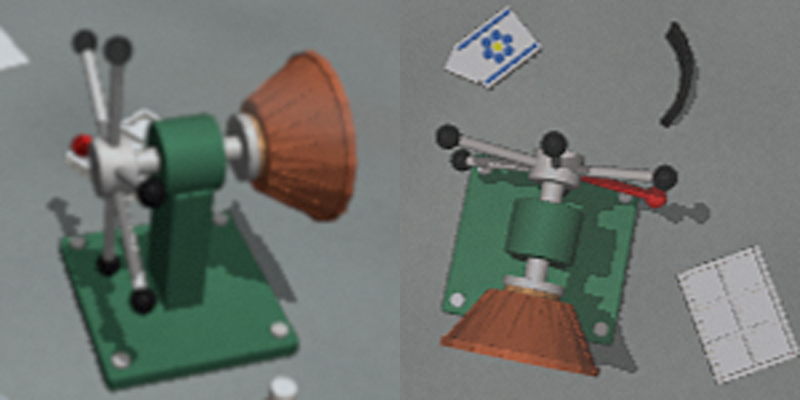

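```bash
cat >h.py <<'E'
import numpy as np
from scipy.spatial.transform import Rotation as R
from scipy.optimize import least_squares, linear_sum_assignment
from bench import ctrl,get_image,calibration
def proj(c,P,s=None):
    P=np.atleast_2d(P)
    if 'eye' in c: Rm=R.from_rotvec(c['attitude']).as_matrix();p=(P-c['eye'])@Rm
    else:
        H=np.array(c['hand_eye']);t=(P-s['position'])@R.from_rotvec(s['tool_rot']).as_matrix()
        p=(t-H[:3,3])@H[:3,:3]
    u=np.c_[p[:,0],-p[:,1]]/-p[:,2:];u=u*(1+c['k1']*(u**2).sum(1,keepdims=True))
    return u*[c['fx'],c['fy']]+[c['cx'],c['cy']]
def balls(q):
    x,y,w,f=q;a=f+np.arange(6)*np.pi/3
    L=np.c_[np.full(6,.06),-.11*np.sin(a),.165+.11*np.cos(a)]
    return R.from_rotvec([0,0,w]).apply(L)+[x,y,0]
def groundpt(c,uv,z=0):
    f=lambda p:proj(c,[[p[0],p[1],z]])[0]-uv
    return least_squares(f,[.6,0]).x
E
python3 - <<'E'
from h import *
cs,ct=calibration("scene"),calibration("top")
S=np.array([(84,42),(118,50),(152,191),(108,265),(143,299)])/(400/140)+[215,125]
rs=np.array([82,145])/(400/140)+[215,125]
T=np.array([(47,137),(61,160),(154,144),(264,178)])/(400/150)+[205,135]
rt=np.array([255,198])/(400/150)+[205,135]
def res(q):
    B=balls(q);o=[]
    for c,D,r in((cs,S,rs),(ct,T,rt)):
        p=proj(c,B);C=np.linalg.norm(D[:,None]-p[None,1:],axis=2);i,j=linear_sum_assignment(C)
        o+=[*(D[i]-p[1:][j]).ravel(),*(r-p[0])]
    return np.array(o)
best=min((least_squares(res,[.57,.02,w,f],x_scale=[.1,.1,.3,.3]) for f in np.arange(1.6,4.7,.25) for w in(-.3,0,.3)),key=lambda r:r.cost)
print(best.x,np.degrees(best.x[2:]),best.cost,best.fun.round(1));print(balls(best.x).round(3))
for n,c,l in(("tile",ct,(240,152)),("shard",ct,(311,163)),("palette",ct,(331,252)),("bottle",ct,(190,221))):print(n,groundpt(c,l,.01))
E
```

```text
[ 0.54529038  0.02096544 -0.22183147  2.05071483] [-12.71000711 117.49730499] 1.7076912677244205 [ 0.2 -0.2  0.5 -0.2  0.6 -0.5  0.3  0.2  0.3 -0.5  0.2 -0.5 -0.1 -0.6
  0.1 -0.6  0.1 -0.9 -0.2 -0.4  0.1 -0. ]
[[ 0.582 -0.087  0.114]
 [ 0.603  0.003  0.055]
 [ 0.624  0.098  0.106]
 [ 0.625  0.103  0.216]
 [ 0.605  0.012  0.275]
 [ 0.583 -0.083  0.224]]
tile [0.76819758 0.06654659]
shard [ 0.72995497 -0.13680993]
palette [ 0.4753883  -0.17890091]
bottle [0.57160121 0.2109856 ]
```

apply_moves(
  dp=[
    [0,0,-0.025],
    [0,0,-0.025],
    [0,0,-0.025],
    [0,0,-0.025],
    [0,0,-0.025],
    [0,0,-0.025],
    [0,0,-0.025],
    [0,0,-0.025],
    [0,0,-0.02],
    [0,0,0],
  ],
  twist=[
    [0,0,0.145],
    [0,0,0.145],
    [0,0,0.145],
    [0,0,0.145],
    [0,0,0.145],
    [0,0,0.145],
    [0,0,0.145],
    [0,0,0.145],
    [0,0,0.145],
    [0,0,0.145],
  ],
  fingers=[1,1,1,1,1,1,1,1,1,1],
)

```text
time: 1.1
position: [0.1747, 0.627, 0.4075]
tool_rot: [-2.387, -2.039, -0.006]
ft_force: [0.7, -0.0, 0.4]
grip_width: 0.171
grip_force: 0.0
```

```bash
cat >>h.py <<'E'
Q0=[.5453,.02097,-.22183]
def where(tgt_local=None):
    s=ctrl.get_state();M=R.from_rotvec(s['tool_rot']).as_matrix()
    l=R.from_rotvec([0,0,-Q0[2]]);p=l.apply(s['position']-[Q0[0],Q0[1],0])
    W=R.from_rotvec([0,0,Q0[2]]).as_matrix();G=W@np.array([[0,1,0],[1,0,0],[0,0,-1]]).astype(float)
    print('t',round(s['time'],2),'local',p.round(4),'twist err',R.from_matrix(M.T@G).as_rotvec().round(3),'F',l.apply(s['ft_force']).round(1),'q',s['joint_positions'].round(2),'g',round(s['grip_width'],2))
    if tgt_local is not None: print('tool dp',(M.T@(W@(np.array(tgt_local)-p))).round(4))
E
python3 -c "
from h import *
where([.063,-.03,.43])"
```

```text
t 1.1 local [-0.4949  0.5096  0.4075] twist err [ 0.    -0.005  0.065] F [0.7 0.1 0.4] q [-1.42  0.33  0.12  1.01 -0.04  1.8  -1.47] g 0.17
tool dp [-0.5746  0.5216 -0.025 ]
```

apply_moves(
  dp=[
    [0,0,-0.02],
    [-0.03,0.031,0],
    [-0.03,0.031,0],
    [-0.03,0.031,0],
    [-0.03,0.031,0],
    [-0.03,0.031,0],
    [-0.03,0.031,0],
    [-0.03,0.031,0],
    [-0.03,0.031,0],
    [-0.03,0.031,0],
  ],
  twist=[
    [0,0,0.065],
    [0,0,0],
    [0,0,0],
    [0,0,0],
    [0,0,0],
    [0,0,0],
    [0,0,0],
    [0,0,0],
    [0,0,0],
    [0,0,0],
  ],
  fingers=[1,1,1,1,1,1,1,1,1,1],
)

```text
time: 2.1
position: [0.3898, 0.3008, 0.4242]
tool_rot: [-2.448, -1.969, 0.0]
ft_force: [-0.0, -0.2, -0.8]
grip_width: 0.006
grip_force: 0.0
```

apply_moves(
  dp=[
    [-0.03,0.031,0],
    [-0.03,0.031,0],
    [-0.03,0.031,0],
    [-0.03,0.031,0],
    [-0.03,0.031,0],
    [-0.03,0.031,0],
    [-0.03,0.031,0],
    [-0.03,0.031,0],
    [0,0,0],
    [0,0,0],
  ],
  twist=[
    [0,0,0],
    [0,0,0],
    [0,0,0],
    [0,0,0],
    [0,0,0],
    [0,0,0],
    [0,0,0],
    [0,0,0],
    [0,0,0],
    [0,0,0],
  ],
  fingers=[1,1,1,1,1,1,1,1,1,1],
)

```text
time: 3.1
position: [0.58, 0.014, 0.4237]
tool_rot: [-2.45, -1.965, 0.002]
ft_force: [-0.3, 0.2, 0.4]
grip_width: -0.003
grip_force: 0.0
```

```bash
python3 - <<'E'
from h import *
import cv2
where([.063,-.03,.32])
s=ctrl.get_state();im=get_image("wrist")[:,:,::-1].copy()
c=calibration("wrist");B=balls([*Q0,2.0507])
for p in proj(c,B,s): cv2.circle(im,tuple(int(v) for v in p),4,(0,255,0),1)
cv2.imwrite("pics/w1.png",im)
E
```

```text
t 3.1 local [0.0354 0.0009 0.4237] twist err [-0.001  0.001  0.003] F [-0.3  0.1  0.4] q [-0.66  0.2   0.75  1.18 -0.14  1.81 -0.18] g -0.0
tool dp [-0.0308  0.0277  0.1037]
```

View pics/w1.png

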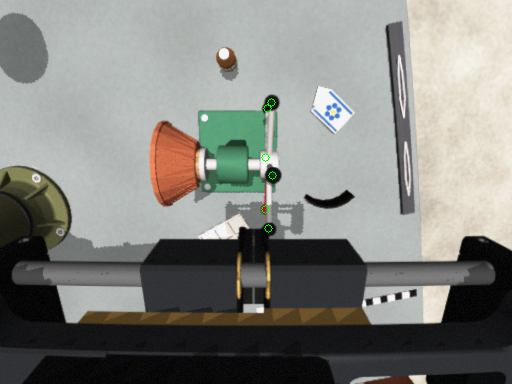

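apply_moves(
  dp=[
    [-0.015,0.014,0.0],
    [-0.016,0.014,0],
    [0,0,0.035],
    [0,0,0.035],
    [0,0,0.035],
    [0,0,0.035],
    [0,0,0.02],
    [0,0,0.016],
    [0,0,0],
    [0,0,0],
  ],
  twist=[
    [0,0,0],
    [0,0,0],
    [0,0,0],
    [0,0,0],
    [0,0,0],
    [0,0,0],
    [0,0,0],
    [0,0,0],
    [0,0,0],
    [0,0,0],
  ],
  fingers=[1,1,1,1,1,1,1,1,1,1],
)

```text
time: 4.15
position: [0.6006, -0.0194, 0.249]
tool_rot: [-2.445, -1.972, -0.001]
ft_force: [-0.3, -0.3, 0.3]
grip_width: 0.007
grip_force: 0.0
```

```bash
python3 -c "
from h import *
where([.063,.0003,.2496])"
```

```text
t 4.15 local [ 0.0628 -0.0272  0.249 ] twist err [ 0.    -0.001  0.009] F [-0.3 -0.4  0.3] q [-0.64  0.23  0.75  1.5  -0.16  1.47 -0.1 ] g 0.01
tool dp [ 0.0275  0.0004 -0.0005]
```

apply_moves(
  dp=[
    [0.014,0,0],
    [0.0135,0,0],
    [0.007,0,0.0015],
    [0.0076,0,0.0015],
    [0.007,0,0.0025],
    [0.0068,0,0.003],
    [0.0065,0,0.0037],
    [0.0061,0,0.0041],
    [0,0,0],
    [0,0,0],
  ],
  twist=[
    [0,0,0],
    [0,0,0],
    [0,0,0],
    [0,0,0],
    [0,0,0],
    [0,0,0],
    [0,0,0],
    [0,0,0],
    [0,0,0],
    [0,0,0],
  ],
  fingers=[1,1,1,1,1,1,1,1,1,1],
)

```text
time: 5.15
position: [0.6183, 0.0549, 0.239]
tool_rot: [-2.437, -1.976, -0.024]
ft_force: [-3.0, 11.0, 24.0]
grip_width: 0.002
grip_force: 12.1
```

```bash
python3 -c "
from h import *
where([.063,.0413,.2333])"
```

```text
t 5.15 local [0.0638 0.0491 0.239 ] twist err [ 0.007 -0.014  0.014] F [-5.3 10.1 24. ] q [-0.7   0.27  0.71  1.48 -0.19  1.45 -0.19] g 0.0
tool dp [-0.0079 -0.0009  0.0056]
```

```bash
python3 - <<'E'
from h import *
import cv2
im=get_image("scene")[:,:,::-1];im=im[60:260,200:360]
cv2.imwrite("pics/s2.png",cv2.resize(im,None,fx=3,fy=3,interpolation=cv2.INTER_CUBIC)[:600])
E
```

```text
(no output)
```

View pics/s2.png

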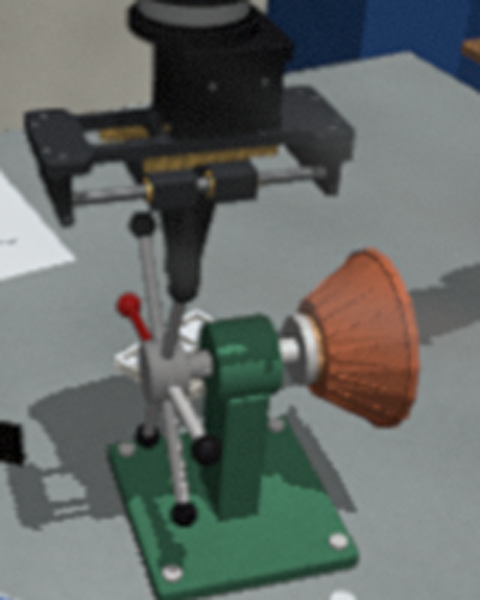

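```bash
cat >>h.py <<'E'
def fit(D,f0,pose=False,n="scene"):
    c=calibration(n);D=np.array(D)
    def res(q):
        p=proj(c,balls(q if pose else [*Q0,q[0]]));C=np.linalg.norm(D[:,None]-p[None],axis=2);i,j=linear_sum_assignment(C)
        return (D[i]-p[j]).ravel()
    r=least_squares(res,[*Q0,f0] if pose else [f0],x_scale=[.1,.1,.3,.3] if pose else 1.)
    print(r.x.round(4),'red deg',np.degrees(r.x[-1]).round(1),r.fun.round(1));return r.x
E
python3 - <<'E'
from h import *
D=np.array([(183,290),(142,223),(128,304),(149,436),(206,447),(184,513)])/3+[200,60]
fit(D,1.3);fit(D,1.3,True)
E
```

```text
[1.6982] red deg 97.3 [ 0.3  0.8  0.2 -0.6  0.2 -0.4  1.   0.1  0.2 -1.   0.4 -0.2]
[ 0.5442  0.0208 -0.2238  1.698 ] red deg 97.3 [-0.1  1.  -0.2 -0.4 -0.2 -0.2  0.6  0.4 -0.1 -0.7  0.1  0.1]
```

```bash
python3 - <<'E'
from h import *
import cv2
s=ctrl.get_state();c=calibration("scene")
f=lambda p:((p-[200,60])*3).round()
print('tcp',f(proj(c,s['position'])));print('balls97',f(proj(c,balls([*Q0,1.698]))))
print('balls77',f(proj(c,balls([*Q0,1.35]))), 'balls57',f(proj(c,balls([*Q0,1.0]))))
w=get_image("wrist")[:,:,::-1].copy()
for p in proj(calibration("wrist"),balls([*Q0,1.698]),s): cv2.circle(w,tuple(int(v) for v in p),5,(0,255,0),1)
t=get_image("top")[:,:,::-1].copy()[130:290,190:350]
w=cv2.resize(w[80:280,150:350],(400,400));t=cv2.resize(t,(400,400),interpolation=cv2.INTER_CUBIC)
cv2.imwrite("pics/w2.png",np.hstack([w,t]))
E
```

```text
tcp [[178. 327.]]
balls97 [[127. 305.]
 [146. 436.]
 [183. 513.]
 [205. 450.]
 [182. 288.]
 [141. 225.]]
balls77 [[128. 268.]
 [137. 393.]
 [170. 500.]
 [202. 489.]
 [195. 340.]
 [153. 227.]] balls57 [[133. 240.]
 [130. 348.]
 [158. 472.]
 [194. 511.]
 [203. 398.]
 [168. 248.]]
```

View pics/w2.png

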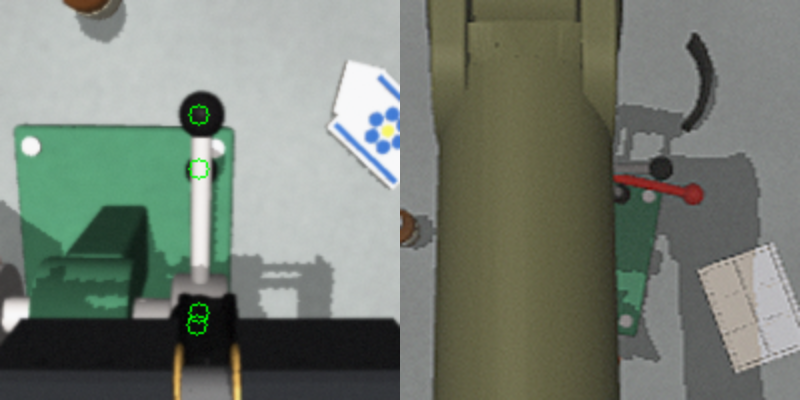

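apply_moves(
  dp=[
    [0,0,-0.02],
    [0,0,-0.03],
    [0,0,-0.03],
    [0,0,0],
    [0,0,0],
  ],
  twist=[
    [0,0,0],
    [0,0,0],
    [0,0,0],
    [0,0,0],
    [0,0,0],
  ],
  fingers=[1,1,1,1,1],
)

```text
time: 5.8
position: [0.6158, 0.0463, 0.3126]
tool_rot: [2.447, 1.969, 0.002]
ft_force: [0.7, -0.2, -1.7]
grip_width: 0.006
grip_force: 0.0
```

```bash
python3 - <<'E'
from h import *
import cv2
where()
s=ctrl.get_state();c=calibration("scene");M=R.from_rotvec(s['tool_rot']).as_matrix()
im=get_image("scene")[:,:,::-1].copy()
x0,y0,k=225,60,5
im=cv2.resize(im[y0:y0+110,x0:x0+90],None,fx=k,fy=k,interpolation=cv2.INTER_CUBIC)
for d in(0,-.019,-.038,-.07):
    p=(proj(c,s['position']+M@[0,0,d])[0]-[x0,y0]+.5)*k
    cv2.drawMarker(im,tuple(int(v) for v in p),(0,255,0),0,12,1);print(d,p.round())
for p in proj(c,balls([*Q0,1.698])):cv2.circle(im,tuple(int(v) for v in (p-[x0,y0]+.5)*k),5,(255,0,255),1)
cv2.imwrite("pics/s3.png",im)
E
```

```text
t 5.8 local [0.0632 0.0402 0.3126] twist err [ 0.001 -0.     0.006] F [ 0.7 -0.1 -1.7] q [-0.69  0.26  0.72  1.34 -0.17  1.6  -0.2 ] g 0.01
0 [176. 380.]
-0.019 [177. 337.]
-0.038 [179. 293.]
-0.07 [182. 215.]
```

View pics/s3.png

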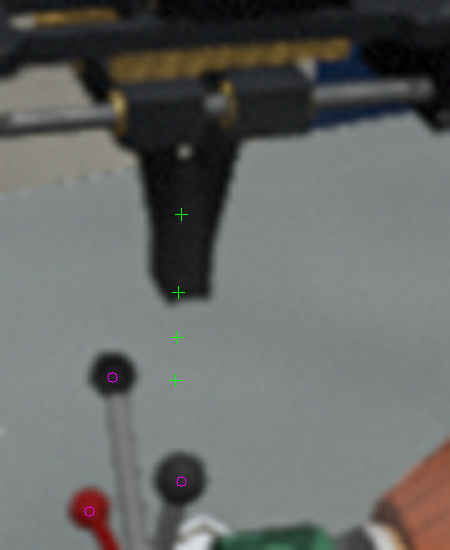

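apply_moves(
  dp=[
    [-0.028,0,0],
    [0,0,0.03],
    [0,0,0.035],
    [0,0,0.036],
    [0,0,0],
    [0,0,0],
  ],
  twist=[
    [0,0,0],
    [0,0,0],
    [0,0,0],
    [0,0,0],
    [0,0,0],
    [0,0,0],
  ],
  fingers=[1,1,1,1,1,1],
)

```text
time: 6.45
position: [0.6087, 0.0187, 0.2106]
tool_rot: [-2.447, -1.969, 0.003]
ft_force: [0.5, 0.6, 0.7]
grip_width: 0.005
grip_force: 0.0
```

```bash
python3 -c "
from h import *
where([.062,.0149,.2116])"
```

```text
t 6.45 local [0.0624 0.0117 0.2106] twist err [-0.002  0.001  0.006] F [0.4 0.7 0.7] q [-0.67  0.26  0.72  1.54 -0.18  1.41 -0.15] g 0.01
tool dp [ 0.0032 -0.0004 -0.001 ]
```

apply_moves(
  dp=[
    [0.0032,0,0],
    [0.007,0,0.0018],
    [0.0068,0,0.0025],
    [0.0065,0,0.0037],
    [0.0061,0,0.0041],
    [0.0058,0,0.0047],
    [0.0053,0,0.0052],
    [0,0,0],
    [0,0,0],
  ],
  twist=[
    [0,0,0],
    [0,0,0],
    [0,0,0],
    [0,0,0],
    [0,0,0],
    [0,0,0],
    [0,0,0],
    [0,0,0],
    [0,0,0],
  ],
  fingers=[1,1,1,1,1,1,1,1,1],
)

```text
time: 7.35
position: [0.6173, 0.0588, 0.1882]
tool_rot: [-2.446, -1.969, 0.002]
ft_force: [0.6, 0.1, -0.6]
grip_width: 0.004
grip_force: 0.0
```

```bash
python3 - <<'E'
from h import *
import cv2
where([.062,.0616,.1768])
im=get_image("scene")[:,:,::-1].copy()
# red ball centroid -> angle
def red(im):
    h=cv2.cvtColor(im,cv2.COLOR_BGR2HSV);m=(((h[...,0]<4)|(h[...,0]>174))&(h[...,1]>190)&(h[...,2]>80)).astype(np.uint8)
    m[:, :220]=0;m[:,290:]=0;m[:110]=0;m[260:]=0
    n,l,st,ce=cv2.connectedComponentsWithStats(m);print(st[1:].tolist(),ce[1:].round(1).tolist())
red(im)
c=calibration("scene")
for d in(97,80,70,66,60):print(d,proj(c,balls([*Q0,np.radians(d)]))[0].round(1))
red(cv2.imread("pics/scene0.png"))
E
```

```text
t 7.35 local [0.0619 0.0527 0.1882] twist err [-0.002  0.     0.007] F [ 0.5  0.2 -0.6] q [-0.7   0.3   0.7   1.55 -0.2   1.37 -0.2 ] g 0.0
tool dp [0.0089 0.0002 0.0114]
[[245, 154, 6, 18, 30]] [[248.1, 162.4]]
97 [242.4 161.6]
80 [242.5 150.8]
70 [243.1 145.4]
66 [243.4 143.5]
60 [243.9 140.9]
[[241, 173, 5, 6, 18]] [[243.1, 174.9]]
```

apply_moves(
  dp=[
    [0.005,0,0.0055],
    [0.004,0,0.006],
    [0,0,0],
    [0,0,0],
  ],
  twist=[
    [0,0,0],
    [0,0,0],
    [0,0,0],
    [0,0,0],
  ],
  fingers=[1,1,1,1],
)

```text
time: 7.8
position: [0.6198, 0.0674, 0.1771]
tool_rot: [-2.447, -1.969, 0.0]
ft_force: [0.8, -0.7, 0.0]
grip_width: 0.007
grip_force: 0.0
```

```bash
python3 - <<'E'
from h import *
import cv2
where()
im=get_image("scene")[:,:,::-1];im=im[60:260,200:360]
cv2.imwrite("pics/s4.png",cv2.resize(im,None,fx=3,fy=3,interpolation=cv2.INTER_CUBIC))
E
```

```text
t 7.8 local [0.0625 0.0617 0.1771] twist err [-0.001 -0.     0.006] F [ 0.9 -0.5  0. ] q [-0.71  0.31  0.69  1.55 -0.2   1.35 -0.21] g 0.01
```

View pics/s4.png

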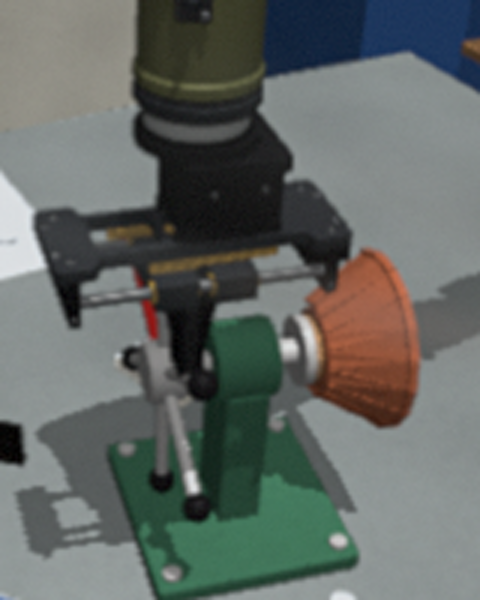

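```bash
python3 - <<'E'
from h import *
D=np.array([(203,385),(198,507),(160,482),(127,357)])/3+[200,60]
for f in(.9,1.05,1.2):fit(D,f)
fit(D,1.05,True)
print(((proj(calibration("scene"),balls([*Q0,1.05]))-[200,60])*3).round())
E
```

```text
[1.0777] red deg 61.7 [ 0.5  0.   0.6 -0.2 -0.1  0.9 -1.5 -0.4]
[1.0777] red deg 61.7 [ 0.5  0.   0.6 -0.2 -0.1  0.9 -1.5 -0.4]
[1.0777] red deg 61.7 [ 0.5  0.   0.6 -0.2 -0.1  0.9 -1.5 -0.4]
[ 0.5462  0.0195 -0.1968  1.0767] red deg 61.7 [-0.1 -0.   0.  -0.2  0.3  0.7 -0.2 -0.7]
[[132. 243.]
 [131. 355.]
 [159. 477.]
 [195. 509.]
 [202. 389.]
 [166. 244.]]
```

apply_moves(
  dp=[
    [0,0,-0.03],
    [0,0,-0.04],
    [0,0,-0.04],
    [-0.045,0,0],
    [-0.05,0,0],
    [0,0,0.03],
    [0,0,0.03],
    [0,0,0.013],
    [0,0,0],
    [0,0,0],
  ],
  twist=[
    [0,0,0],
    [0,0,0],
    [0,0,0],
    [0,0,0],
    [0,0,0],
    [0,0,0],
    [0,0,0],
    [0,0,0],
    [0,0,0],
    [0,0,0],
  ],
  fingers=[1,1,1,1,1,1,1,1,1,1],
)

```text
time: 8.85
position: [0.6002, -0.0255, 0.2155]
tool_rot: [2.447, 1.97, 0.001]
ft_force: [0.7, -0.0, 0.3]
grip_width: 0.007
grip_force: 0.0
```

```bash
python3 -c "
from h import *
where([.062,.0003,.2146])"
```

```text
t 8.85 local [ 0.0638 -0.0333  0.2155] twist err [ 0.001 -0.     0.007] F [0.7 0.1 0.3] q [-0.63  0.24  0.75  1.56 -0.16  1.41 -0.08] g 0.01
tool dp [ 0.0336 -0.0016  0.0009]
```

Now push spoke 5 along its arc to about 50°, then on to 60°.

apply_moves(
  dp=[
    [0.014,-0.001,0],
    [0.012,0,0.001],
    [0.0076,0,0],
    [0.007,0,0.0015],
    [0.0076,0,0.0015],
    [0.007,0,0.0025],
    [0.0068,0,0.003],
    [0.0065,0,0.0037],
    [0.0061,0,0.0041],
    [0,0,0],
  ],
  twist=[
    [0,0,0],
    [0,0,0],
    [0,0,0],
    [0,0,0],
    [0,0,0],
    [0,0,0],
    [0,0,0],
    [0,0,0],
    [0,0,0],
    [0,0,0],
  ],
  fingers=[1,1,1,1,1,1,1,1,1,1],
)

```text
time: 9.85
position: [0.6148, 0.049, 0.1965]
tool_rot: [-2.445, -1.971, -0.0]
ft_force: [-0.5, 0.4, 0.2]
grip_width: 0.008
grip_force: 0.3
```

```bash
python3 -c "
from h import *
where([.062,.0524,.1884])"
```

```text
t 9.85 local [0.0616 0.0427 0.1965] twist err [-0.    -0.001  0.008] F [-0.6  0.3  0.2] q [-0.7   0.29  0.71  1.54 -0.19  1.38 -0.19] g 0.01
tool dp [0.0097 0.0005 0.0081]
```

apply_moves(
  dp=[
    [0.0052,0,0.0038],
    [0.0048,0,0.0044],
    [0.0046,0,0.0055],
    [0.004,0,0.0058],
    [0,0,0],
    [0,0,0],
  ],
  twist=[
    [0,0,0],
    [0,0,0],
    [0,0,0],
    [0,0,0],
    [0,0,0],
    [0,0,0],
  ],
  fingers=[1,1,1,1,1,1],
)

```text
time: 10.45
position: [0.6182, 0.0658, 0.177]
tool_rot: [-2.447, -1.969, 0.002]
ft_force: [-0.5, -0.5, -0.3]
grip_width: 0.002
grip_force: 0.0
```

```bash
python3 - <<'E'
from h import *
import cv2
where()
im=get_image("scene")[:,:,::-1];cv2.imwrite("pics/s5f.png",im)
# local refine: dark-ball centroids near predicted positions of the lower balls
def meas(im,f):
    c=calibration("scene");g=cv2.cvtColor(im,cv2.COLOR_BGR2GRAY);out=[]
    for k,p in enumerate(proj(c,balls([*Q0,f]))):
        x,y=p.round().astype(int);w=g[y-7:y+8,x-7:x+8];m=w<45
        yy,xx=np.nonzero(m);print(k,p.round(1),m.sum(),(xx.mean()+x-7,yy.mean()+y-7) if m.any() else None)
meas(im,np.radians(1.7))
E
```

```text
t 10.45 local [0.0612 0.0598 0.177 ] twist err [-0.001  0.     0.006] F [-0.4 -0.6 -0.3] q [-0.71  0.31  0.7   1.56 -0.2   1.35 -0.21] g 0.0
0 [254.8 140.7] 96 (np.float64(256.6666666666667), np.float64(138.96875))
1 [243.7 141.6] 23 (np.float64(246.34782608695653), np.float64(143.56521739130434))
2 [243.8 179.4] 16 (np.float64(242.5), np.float64(179.75))
3 [253.4 219.8] 50 (np.float64(253.33999999999997), np.float64(220.7))
4 [265.4 229.2] 98 (np.float64(266.85714285714283), np.float64(227.8469387755102))
5 [267.2 188.3] 148 (np.float64(267.7905405405405), np.float64(187.63513513513513))
```

apply_moves(
  dp=[
    [0,0,-0.03],
    [0,0,-0.04],
    [0,0,-0.04],
    [0,0,-0.04],
    [0,0,-0.02],
    [0,0,0],
    [0,0,0],
  ],
  twist=[
    [0,0,0],
    [0,0,0],
    [0,0,0],
    [0,0,0],
    [0,0,0],
    [0,0,0],
    [0,0,0],
  ],
  fingers=[1,1,1,1,1,1,1],
)

```text
time: 11.2
position: [0.6186, 0.0652, 0.3475]
tool_rot: [-2.448, -1.968, 0.0]
ft_force: [0.3, 0.1, -0.5]
grip_width: 0.005
grip_force: 0.0
```

```bash
cat >>h.py <<'E'
import cv2
def imgfit(f0):
    """fit wheel angle (and stand pose) to ball centroids in the scene image"""
    ims=np.mean([get_image("scene")[:,:,::-1] for _ in range(3)],0).astype(np.uint8);c=calibration("scene")
    g=cv2.cvtColor(ims,cv2.COLOR_BGR2GRAY);f=f0
    for it in range(4):
        D=[];K=[]
        for k,p in enumerate(proj(c,balls([*Q0,f]))):
            if k==0: continue
            x,y=p.round().astype(int);w=(g[y-6:y+7,x-6:x+7]<50).astype(np.uint8);w=cv2.morphologyEx(w,cv2.MORPH_OPEN,np.ones((3,3),np.uint8))
            yy,xx=np.nonzero(w)
            if len(xx)>15: D.append((xx.mean()+x-6,yy.mean()+y-6));K.append(k)
        D=np.array(D);r=least_squares(lambda q:(D-proj(c,balls([*Q0,q[0]]))[K]).ravel(),[f],loss='soft_l1');f=r.x[0]
    print(K,np.degrees(f).round(2),r.fun.round(1))
    r=least_squares(lambda q:np.r_[(D-proj(c,balls(q))[K]).ravel(),(q[:3]-Q0)/[.003,.003,.02]],[*Q0,f],loss='soft_l1',x_scale=[.1,.1,.3,.3]);print(r.x.round(4),np.degrees(r.x[3]).round(2))
    x,y=235,110;cv2.imwrite("pics/last.png",cv2.resize(ims[y:y+150,x-35:x+115],(600,600),interpolation=cv2.INTER_CUBIC))
E
python3 -c "
from h import *
where();imgfit(np.radians(2.))"
```

```text
t 11.2 local [0.0618 0.0592 0.3475] twist err [-0.    -0.     0.005] F [ 0.3  0.2 -0.5] q [-0.69  0.28  0.72  1.26 -0.18  1.67 -0.23] g 0.0
[1, 3, 4, 5] 1.79 [-0.3 -0.8 -0.7  1.   1.  -1.   1.3  0.2]
[ 0.5447  0.0204 -0.2094  0.0282] 1.61
```

View pics/last.png

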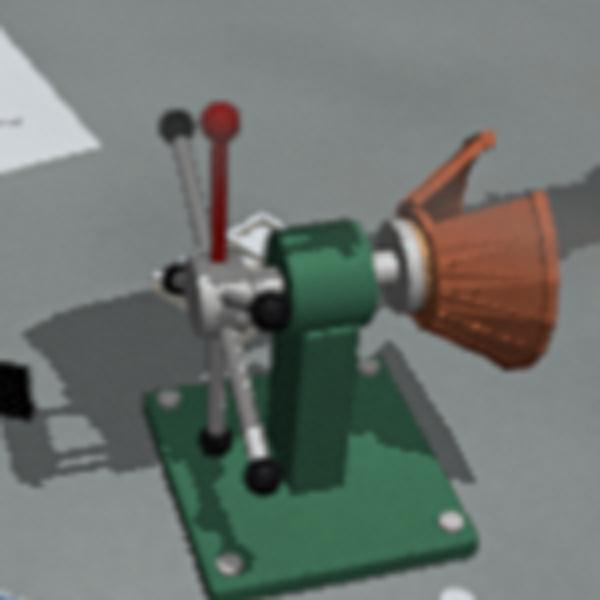

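apply_moves(
  dp=[
    [0,0,0.04],
    [0,0,0.04],
    [0,0,0.04],
    [0,0,0.03],
    [0,0,0.017],
    [0.0005,0,0.003],
    [0.0008,0,0.0025],
    [0,0,0],
    [0,0,0],
  ],
  twist=[
    [0,0,0],
    [0,0,0],
    [0,0,0],
    [0,0,0],
    [0,0,0],
    [0,0,0],
    [0,0,0],
    [0,0,0],
    [0,0,0],
  ],
  fingers=[1,1,1,1,1,1,1,1,1],
)

```text
time: 12.25
position: [0.6197, 0.0669, 0.1764]
tool_rot: [2.447, 1.969, 0.003]
ft_force: [0.1, 0.9, -0.9]
grip_width: 0.01
grip_force: 0.0
```

```bash
python3 -c "
from h import *
where([.062,.0611,.1748])"
```

```text
t 12.25 local [0.0624 0.0611 0.1764] twist err [ 0.002 -0.001  0.006] F [-0.1  0.9 -0.9] q [-0.71  0.31  0.7   1.56 -0.2   1.35 -0.21] g 0.01
tool dp [-0.     -0.0004  0.0016]
```

Another 1.5 mm, then lift well away and recheck.

apply_moves(
  dp=[
    [0,0,0.0015],
    [0,0,0],
    [0,0,-0.03],
    [0,0,-0.04],
    [0,0,-0.04],
    [0,0,-0.04],
    [0,0,-0.04],
    [0,0,-0.03],
    [0,0,0],
    [0,0,0],
  ],
  twist=[
    [0,0,0],
    [0,0,0],
    [0,0,0],
    [0,0,0],
    [0,0,0],
    [0,0,0],
    [0,0,0],
    [0,0,0],
    [0,0,0],
    [0,0,0],
  ],
  fingers=[1,1,1,1,1,1,1,1,1,1],
)

```text
time: 13.25
position: [0.6192, 0.0664, 0.3941]
tool_rot: [2.448, 1.968, 0.001]
ft_force: [-0.7, 0.5, -1.2]
grip_width: 0.004
grip_force: 0.0
```

```bash
python3 -c "
from h import *
where();imgfit(np.radians(0.5))"
```

```text
t 13.25 local [0.0621 0.0606 0.3941] twist err [ 0.001 -0.     0.006] F [-0.7  0.3 -1.2] q [-0.67  0.3   0.73  1.14 -0.2   1.77 -0.23] g 0.0
[1, 3, 4, 5] 1.04 [ 0.2 -1.  -0.5  0.6  1.  -1.1  1.2  0.1]
[ 0.5441  0.0203 -0.2135  0.0142] 0.81
```

```bash
python3 -c "
from bench import ctrl
print(ctrl.close_job())"
```

```text
the job is handed in; nothing more can be done
None
```

The job is handed in: the red spoke measures within about 1° of straight up, and the hand is clear, about 14 cm above the wheel. On the first push the finger rode onto a ball at about 25 N, because the real fingertips end about 35 mm short of the stated TCP; I corrected for that. The stand showed no measurable shift and the bowl was never approached, but I did not re-measure the loose items afterwards.

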